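Lock the orange bayonet fuse carrier

ROBOT

A 7-joint arm with a two-finger parallel gripper is mounted at the origin on the work surface. World frame = base frame: x ahead of the robot, y to its left, z up, the work surface at z = 0. Lengths are in m, angles in rad, forces in N, time in s.
With the tool pointing down it reaches from about 0.425 to 0.925 m from the base axis. Payload 6.8 kg.
Tool frame: the origin (TCP) lies on the centre line of the jaws, within the pads' length; the fingertips stand 14 mm ahead of it and the grasp point (between the pads) lies 5 mm behind it (r.tips_ahead is the distance from the TCP to the fingertips, in m); z points along the fingers, y is the line along which they close (so a half turn about z gives the same grasp; the last joint's range is limited). The gripper opens to 85 mm and grips with 20 to 120 N. Pads are 22 mm wide; open, the fingers measure 114 mm over their backs; the gripper's body (76 mm by 85 mm) begins 54 mm behind the grasp point. The pads swing forward as they close: fully open they stand 13 mm farther back than shut.
Start: joints at [-0.108, 0.477, 0.022, 1.555, -0.011, 1.109, -0.083], TCP at [0.675, 0, 0.245] pointing down, gripper open.
Joint ranges: [-2.96, 2.96], [-0.34, 2.1], [-1.41, 1.46], [0.24, 2.44], [-1.37, 4.51], [0.17, 1.92], [-2.96, 2.96]. Speed limits (rad/s): [2.39, 2.39, 3.14, 3.14, 3.14, 3.14, 3.14].

INTERFACE

Orientations are given as a rotation vector (axis times angle).
In Python, from bench import r, eyes gives the robot as it stands.
- The arm moves only by the tool step_arm, never from a script. Its argument "rows" is a list of rows, each a list of 6 numbers: the shift along the world's x, y, z in units of 60 cm (1.0 is 60 cm), then the turn, a rotation vector about the world's x, y, z in units of pi rad (1.0 is pi rad). In form: [[x, y, z, rx, ry, rz], ...]. A call has 1 to 5 rows; each row is the pose to reach, as a shift and turn from the pose commanded when the call began, turning the shorter way round; what a row does not reach only later rows make up. A row lasts 1/12 s, in which the tool goes at most 41.7 mm and 7.16 degrees, less where a joint would pass 70% of its speed; a pose out of reach is approached as far as the arm can. A call with a number of a shift or a turn outside -1 to 1 is refused whole. A call with a gripper value outside its range is refused whole. "jaw" is the closure, from 0 (fully open) to 1 (shut), set as the call begins (left out, the last holds). The fingers move at their own pace and stop on an object; "squeeze" is the grip in N (left out, the last holds). Time passes only in rows, so rows that repeat a pose let the fingers close. It gives the time, the measured TCP pose, the force, the opening and the grip force at its end, in the units of the state.
- r.get_obs(): the state, without advancing time (a new reading comes with each control period).
- eyes.grab_frame(name): name is "scene" or "side" or "wrist"; returns the picture (400x640x3 uint8, red, green, blue); there is no depth.
- eyes.camera_info(name): a dict with "mtx" (3x3 intrinsics, pixels), "extrinsics" (4x4, takes a point from camera to world coordinates); the wrist camera has in their place "tool_from_camera" (4x4, takes a point from camera to tool coordinates, whose origin is the TCP and whose axes are the flange's). Camera axes: x right, y down, z forward; pixel columns grow to the right and rows downward; lengths in m; the calibration is good to about 2 mm. A picture is of the moment at which its call begins: read the wrist's pose just before it. camera_info takes no time and is no camera call.
- r.hand_in(): hands the job in; it is judged then, once.
The state is a dict: "clock": time; "joints": joint angles; "qvel": joint speeds; "tau": joint torques, N m; "tcp_pos": TCP position; "orientation": TCP orientation; "contact_force": force on the tool from outside, world axes, zero at the start; "moment": the same for the moment, N m; "grip_width": finger opening in m; "gripper_force": force on a finger pad.
Only numpy, scipy, OpenCV 4.12 (cv2) and the standard library are available. Lean on these libraries where they do the work, as an engineer would, in place of code of your own. Each camera call takes 0.05 s, during which the arm holds its last target. There are 200 camera calls.

TASK

On the repair bench stand three fused supply boxes whose fuse carriers are all standing unlocked in their sockets. Connect the orange one: press its cap down against the spring, turn it clockwise (seen from above) until its white pointer stands at the red mark, and let it rise into its locking notch, then let go of it. The blue and green circuits are isolated on purpose: leave their caps as they are.

Things in the scene. Friction and masses are not known exactly. Their poses are not given: they have to be found in the camera images.
- cap_orange: Loose orange fuse carrier, 70 g, unlocked at the start. Origin: centre of its white stem's underside; z up. Stem 32 mm across to z = 26 mm, two lugs at its foot along +x and -x (tips at 22.5 mm). Orange disc 44 mm across, z = 26 to 31; on it the grip bar, 42 mm along x, 14 thick along y, z = 31 to 61 mm (pinch it across y at z = 53). White stripe on top: +x end.
- holder_orange: Its fixed box, 100x100x50 mm; collar 68 mm across to z = 54. Origin: underside centre, z up on the socket axis. White mark at +x: entry; red mark 60 deg clockwise: locked. Cap starts at z = 46, its x along the box's x (4 deg). Spring 3.5 N, 10 N at its 16 mm bottom. Turns only if pressed 12 mm or more (14.5 is good); notch at 46 to 74 deg, then a stop; let go, it rises to z = 40.
- cap_blue: The same cap in blue, unlocked in a box of its own: a bystander. Same origin and axes as the orange one.
- cap_green: The same cap in green, unlocked in a box of its own: a bystander. Same origin and axes as the orange one.
Not all that is in view belongs to the job. There is more than one size of the cap_orange; the one meant has the size given above.

How it is judged:
By the outcome, as a careful person would: the job done as asked, in the order asked, and still so for the second after the job is handed in, with the robot touching nothing.
It also fails if it takes over 35 s, if anything falls off the work surface, if the arm or the gripper's body presses on something with over 40 N, if the wrist force passes 120 N, or if a joint passes its speed limit or range.

## Working session

There is one attempt and no reset: what is moved stays moved. The work goes in short steps, Python scripts to look and compute and a tool call to move; the robot and the scene stay as the last step left them, time stands still between calls to the robot, and variables do not carry over. Pictures are saved under pics/ and viewed, at most 10 in all, crops included, and the job is handed in when it is done.

Besides the shell and the picture viewer there is one more tool, called after "Call:" by a JSON object that holds its "method" and its "body". step_arm: Moves the arm, as the interface text tells. Shifts and turns lie within -1 to 1; 1 stands for 60 cm of shift or pi rad of turn. Its arguments: {"type":"object","properties":{"rows":{"type":"array"},"jaw":{"type":"number"},"squeeze":{"type":"number"}},"required":["rows"]}

```bash
ls; mkdir -p pics; python3 - <<'E'
from bench import r, eyes
import cv2, numpy as np
o=r.get_obs(); print(o)
for n in ("scene","side","wrist"):
    im=eyes.grab_frame(n); cv2.imwrite(f"pics/{n}0.png",im[:,:,::-1]); print(n,eyes.camera_info(n))
a=[cv2.imread(f"pics/{n}0.png") for n in("scene","side")]
E
```

```text
pics
{'clock': 0.0, 'joints': array([-0.10808726,  0.47779565,  0.02234655,  1.55645584, -0.0114955 ,
        1.10929368, -0.08308208]), 'qvel': array([-0.0013235 , -0.00039917,  0.00233848,  0.00253761, -0.00085559,
       -0.00126805,  0.0027456 ]), 'tau': array([-5.45967814e-04, -5.96443820e+01,  1.60769675e+00, -2.81194621e+01,
        1.24063640e-02,  9.39900521e-03,  2.20753498e-05]), 'tcp_pos': array([ 6.74432790e-01, -2.71913276e-05,  2.44326959e-01]), 'orientation': array([-2.22057781e+00, -2.22062817e+00,  2.17767510e-03]), 'contact_force': array([-0.62799443,  0.85219281, -0.26469123]), 'moment': array([0.03915377, 0.04125449, 0.03216583]), 'gripper_force': 0.0, 'grip_width': 0.0852615121232329}
scene {'mtx': array([[379.26990857,   0.        , 321.72743506],
       [  0.        , 379.26990857, 199.68301175],
       [  0.        ,   0.        ,   1.        ]]), 'extrinsics': array([[-0.43054426,  0.6075078 , -0.66750724,  1.11091461],
       [ 0.9023711 ,  0.30523461, -0.30423384,  0.25255165],
       [ 0.01892188, -0.73332538, -0.67961449,  0.62848476],
       [ 0.       
[... 303 characters left out ...]
0213,  0.46697705, -0.85986735,  0.71781457],
       [ 0.01670842, -0.87696184, -0.48026947,  0.47404972],
       [ 0.        ,  0.        ,  0.        ,  1.        ]])}
wrist {'mtx': array([[282.84066937,   0.        , 315.52937067],
       [  0.        , 282.84066937, 198.33327331],
       [  0.        ,   0.        ,   1.        ]]), 'tool_from_camera': array([[-1.37247160e-03, -9.64104019e-01, -2.65521291e-01,
         6.67680692e-02],
       [ 9.99998925e-01, -1.18616049e-03, -8.62032674e-04,
        -1.55279530e-04],
       [ 5.16138302e-04, -2.65522189e-01,  9.64104611e-01,
        -1.30142905e-01],
       [ 0.00000000e+00,  0.00000000e+00,  0.00000000e+00,
         1.00000000e+00]])}
```

View pics/scene0.png

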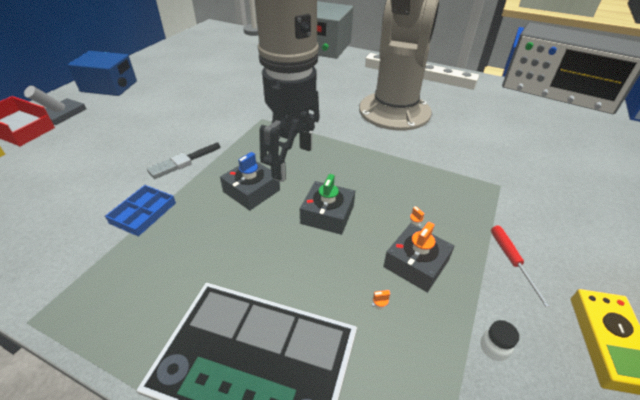

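View pics/wrist0.png

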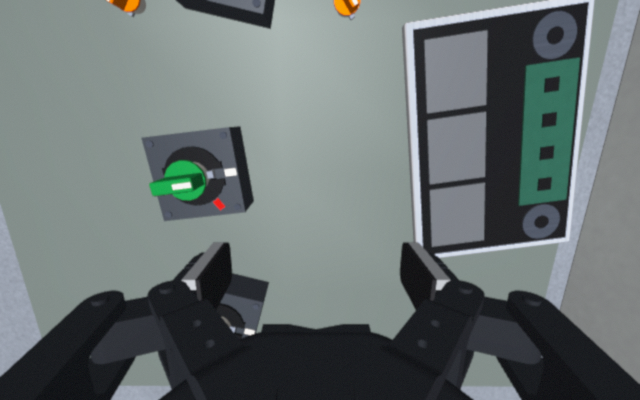

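View pics/side0.png

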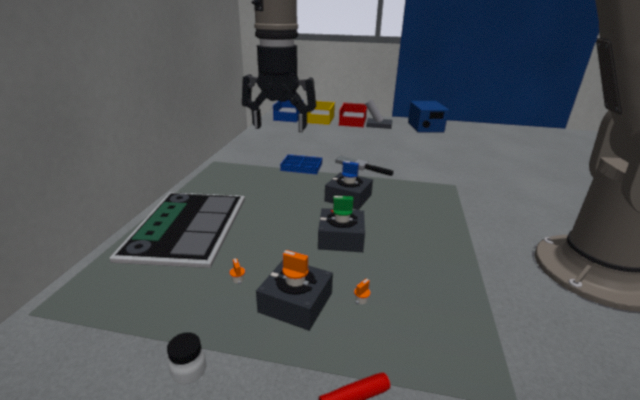

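```bash
cat > h.py <<'E'
import cv2, numpy as np
from scipy.spatial.transform import Rotation as R
from bench import r, eyes
def cam(n,obs=None):
    c=eyes.camera_info(n)
    if n=="wrist":
        T=np.eye(4); T[:3,:3]=R.from_rotvec(obs["orientation"]).as_matrix(); T[:3,3]=obs["tcp_pos"]
        return c["mtx"],T@c["tool_from_camera"]
    return c["mtx"],c["extrinsics"]
def ray(n,uv,obs=None):
    K,E=cam(n,obs); d=E[:3,:3]@np.linalg.solve(K,[*uv,1]); return E[:3,3],d/np.linalg.norm(d)
def plane(n,uv,z,obs=None):
    o,d=ray(n,uv,obs); return o+d*(z-o[2])/d[2]
def tri(ra,rb):
    A=np.zeros((3,3)); b=np.zeros(3); 
    for o,d in (ra,rb): P=np.eye(3)-np.outer(d,d); A+=P; b+=P@o
    p=np.linalg.solve(A,b); return p,[np.linalg.norm(np.cross(p-o,d)) for o,d in (ra,rb)]
def blobs(im,lo,hi,amin=15):
    m=cv2.inRange(cv2.cvtColor(im,cv2.COLOR_BGR2HSV),lo,hi)
    n,l,s,c=cv2.connectedComponentsWithStats(m)
    return [(s[i,4],c[i].round(1),s[i,:4]) for i in range(1,n) if s[i,4]>=amin],l
E
python3 - <<'E'
from h import *
c={}
for n in("scene","side"):
    im=cv2.imread(f"pics/{n}0.png")
    b,_=blobs(im,(5,150,120),(20,255,255)); print(n,"orange",b)
    c[n]=max(b,key=lambda t:t[0])[1]
    print("red",blobs(im,(0,150,100),(4,255,255),3)[0]); print("white",blobs(im,(0,0,190),(180,60,255),4)[0][-12:])
print(tri(ray("scene",c["scene"]),ray("side",c["side"])))
for uv in((411,261),(400,246)): print(plane("scene",uv,.052))
a=cv2.imread("pics/scene0.png")[195:295,370:470]; b=cv2.imread("pics/side0.png")[235:335,245:345]
cv2.imwrite("pics/crop0.png",cv2.resize(np.hstack([a,b]),None,fx=4,fy=4,interpolation=2))
E
```

```text
scene orange [(np.int32(124), array([416.8, 215.5]), array([411, 209,  13,  13], dtype=int32)), (np.int32(380), array([424.2, 237.7]), array([412, 222,  23,  27], dtype=int32)), (np.int32(184), array([381.7, 298.4]), array([374, 290,  16,  17], dtype=int32)), (np.int32(25), array([620.8, 302.3]), array([617, 300,   8,   6], dtype=int32))]
red [(np.int32(14), array([318.9,  28.1]), array([318,  26,   3,   5], dtype=int32)), (np.int32(1133), array([ 23.3, 122.1]), array([ 0, 98, 53, 48], dtype=int32)), (np.int32(11), array([232.9, 172.8]), array([231, 172,   5,   3], dtype=int32)), (np.int32(15), array([309.4, 200.8]), array([307, 200,   6,   3], dtype=int32)), (np.int32(412), array([506.9, 244.7]), array([493, 226,  30,  40], dtype=int32)), (np.int32(24), array([399.3, 245.6]), array([396, 244,   8,   4], dtype=int32)), (np.int32(11), array([620.1, 302.3]), array([618, 301,   5,   4], dtype=int32))]
white [(np.int32(10), array([487.7, 304.9]), array([486, 303,   6,   5], dtype=int32)), (np.int32(5), array([505.6, 306.2]), array([505, 305,   3,   3], dtype=int32)), (np.int32(63), array
[... 957 characters left out ...]
t32)), (np.int32(186), array([362.2, 289.9]), array([354, 281,  16,  17], dtype=int32))]
red [(np.int32(160), array([354.4, 107.3]), array([340, 103,  27,  10], dtype=int32)), (np.int32(182), array([351.3, 121.2]), array([339, 115,  25,  12], dtype=int32)), (np.int32(1048), array([360.3, 388.5]), array([320, 373,  70,  27], dtype=int32))]
white [(np.int32(2633), array([336.9,  16.4]), array([298,   0,  79,  35], dtype=int32)), (np.int32(705), array([391.9,  17.3]), array([381,   0,  23,  36], dtype=int32))]
(array([0.58358225, 0.23019105, 0.08405662]), [np.float64(0.0010370493609607513), np.float64(0.0010370493609606196)])
[0.62382825 0.22169363 0.052     ]
[0.59702449 0.19173689 0.052     ]
```

View pics/crop0.png

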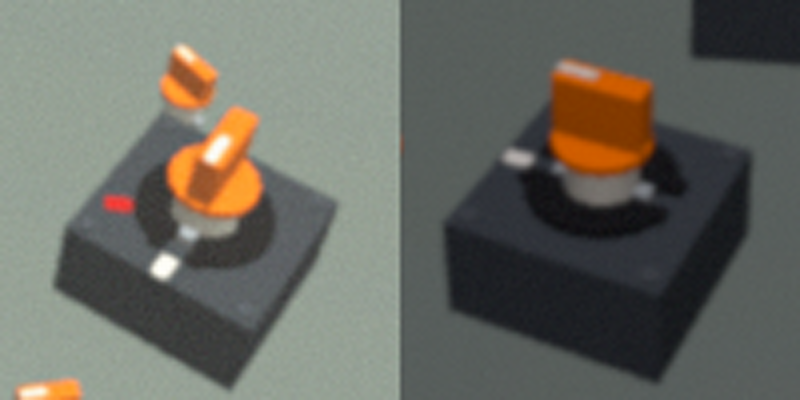

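The cap's bar sits near (0.583, 0.230), its pointer is at about -12°, and the red mark is at about -70°. That fits the 60° clockwise turn. I'm moving above it for a close look.

Call:
{"method": "step_arm", "body": {"rows": [[-0.15, 0.38, 0, 0, 0, 0.43], [-0.15, 0.38, 0, 0, 0, 0.43], [-0.15, 0.38, 0, 0, 0, 0.43], [-0.15, 0.38, 0, 0, 0, 0.43], [-0.15, 0.38, 0, 0, 0, 0.43]], "jaw": 0.3}}

```text
clock: 0.57
tcp_pos: [0.5974, 0.1953, 0.2452]
orientation: [-1.423, -2.801, 0.0]
contact_force: [0.8, -0.2, -0.7]
grip_width: 0.06
gripper_force: 0.0
```

Call:
{"method": "step_arm", "body": {"rows": [[-0.024, 0.058, 0, 0, 0, 0.233], [-0.024, 0.058, 0, 0, 0, 0.233], [-0.024, 0.058, 0, 0, 0, 0.233], [-0.024, 0.058, 0, 0, 0, 0.233], [-0.024, 0.058, 0, 0, 0, 0.233]]}}

```text
clock: 0.98
tcp_pos: [0.5838, 0.2287, 0.245]
orientation: [-0.491, -3.103, 0.001]
contact_force: [-0.4, -0.6, -1.0]
grip_width: 0.0596
gripper_force: 0.0
```

Call:
{"method": "step_arm", "body": {"rows": [[0, 0, 0, 0, 0, 0.034], [0, 0, 0, 0, 0, 0.034], [0, 0, 0, 0, 0, 0.034]]}}

```text
clock: 1.23
tcp_pos: [0.584, 0.2284, 0.245]
orientation: [-0.341, -3.122, 0.0]
contact_force: [-0.7, -0.4, 0.8]
grip_width: 0.0595
gripper_force: 0.0
```

```bash
python3 - <<'E'
from h import *
o=r.get_obs(); im=eyes.grab_frame("wrist")[:,:,::-1].copy(); cv2.imwrite("pics/wrist1.png",im); np.save("o1.npy",o,allow_pickle=True)
print(o["tcp_pos"],o["orientation"],o["joints"],r.tips_ahead)
print("orange",blobs(im,(5,150,120),(20,255,255))[0]); print("red",blobs(im,(0,150,100),(4,255,255),5)[0]); print("white",blobs(im,(0,0,190),(180,60,255),10)[0])
E
```

```text
[0.58404168 0.22837229 0.24500502] [-3.40846459e-01 -3.12243518e+00  1.13471621e-04] [-0.22959071  0.42027052 -0.32432837  1.65801423  0.14699582  1.08790611
  0.75721719] 0.014
orange [(np.int32(49), array([627.1,  65.6]), array([621,  60,  13,  12], dtype=int32)), (np.int32(477), array([268.2,  85.8]), array([253,  73,  28,  26], dtype=int32)), (np.int32(1312), array([317. , 183.8]), array([297, 164,  41,  47], dtype=int32)), (np.int32(338), array([309.9, 267. ]), array([300, 257,  21,  26], dtype=int32))]
red [(np.int32(2025), array([431.4,  36.9]), array([397,   0,  70,  77], dtype=int32)), (np.int32(70), array([626.7,  65.1]), array([622,  61,  10,   9], dtype=int32)), (np.int32(62), array([286.2, 196.7]), array([281, 192,  11,  10], dtype=int32)), (np.int32(16), array([101. , 208.9]), array([ 98, 207,   7,   5], dtype=int32))]
white [(np.int32(86), array([487.8, 102.3]), array([463,  73,  48,  58], dtype=int32)), (np.int32(34), array([258.3,  81.2]), array([253,  79,  11,   6], dtype=int32)), (np.int32(33), array([622. , 125.1]), array([620, 119,   5,  13], dtype=int32)), (np.int32(101), array([ 85.7, 201.6]), array([ 80, 193,  13,  18], dtype=int32)), (np.int32(137), array([317.1, 206.5]), array([314, 193,   7,  26], dtype=int32)), (np.int32(63), array([136.6, 212.2]), array([132, 207,  10,  11], dtype=int32)), (np.int32(25), array([232.8, 272.6]), array([230, 270,   6,   7], dtype=int32)), (np.int32(24), array([398.3, 272.5]), array([397, 270,   5,   7], dtype=int32)), (np.int32(13), array([306.2, 278.4]), array([303, 276,   7,   6], dtype=int32)), (np.int32(340), array([288.9, 317.7]), array([254, 308,  62,  21], dtype=int32)), (np.int32(128), array([188.9, 347.3]), array([175, 342,  28,  13], dtype=int32)), (np.int32(35), array([151.8, 393.1]), array([148, 387,   9,  13], dtype=int32))]
```

View pics/wrist1.png

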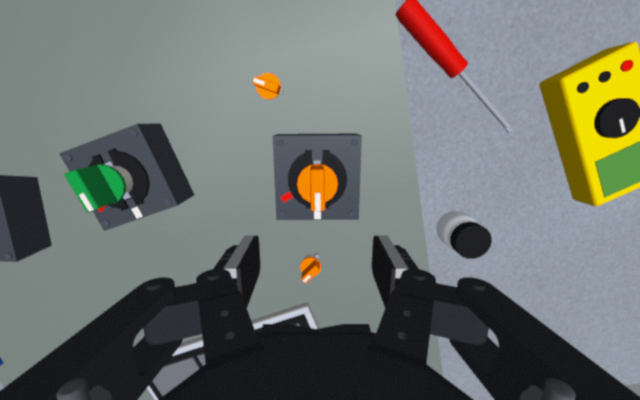

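```bash
python3 - <<'E'
from h import *
o=np.load("o1.npy",allow_pickle=True).item(); im=cv2.imread("pics/wrist1.png")
print(plane("wrist",(317.5,184),.077,o), plane("wrist",(286.2,196.7),.052,o))
c=im[125:230,265:370]; c=cv2.resize(c,None,fx=5.5,fy=5.5,interpolation=2); cv2.imwrite("pics/crop1.png",c)
E
```

```text
[0.58300842 0.23019408 0.077     ] [0.59539851 0.18971497 0.052     ]
```

View pics/crop1.png

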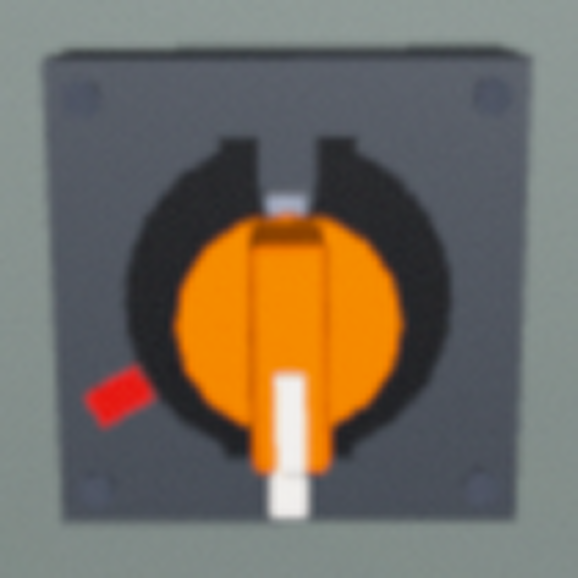

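```bash
python3 - <<'E'
from h import *
o=np.load("o1.npy",allow_pickle=True).item()
f=plane("wrist",(317.2,169.2),.107,o); n=plane("wrist",(317.9,210.8),.107,o); d=n-f
m=(f+n)/2
print(f,n,m,np.linalg.norm(d),np.degrees(np.arctan2(d[1],d[0])))
# box corners top z=.05
cs=[(44,60),(530,60),(517,519),(63,519)]
P=[plane("wrist",(265+a/5.5,125+b/5.5),.05,o) for a,b in cs]
print(np.mean(P,0),[np.linalg.norm(P[i]-P[i-1]).round(4) for i in range(4)]); e=P[3]-P[0]+P[2]-P[1]; print(np.degrees(np.arctan2(e[1],e[0])))
M=R.from_rotvec(o["orientation"]).as_matrix(); print("tool y ang",np.degrees(np.arctan2(M[1,1],M[0,1])))
t=np.array([m[0],m[1],.094])-o["tcp_pos"]; print("shift/0.6",t/.6)
E
```

```text
[0.56230501 0.23426074 0.107     ] [0.60322816 0.22594024 0.107     ] [0.58276659 0.23010049 0.107     ] 0.04176044003875615 -11.492729333386718
[0.58335148 0.23025977 0.05      ] [np.float64(0.0993), np.float64(0.0993), np.float64(0.0993), np.float64(0.1005)]
-12.066629166567692
tool y ang 77.54046815675933
shift/0.6 [-0.00212516  0.00288032 -0.25167504]
```

Every size and centre agrees: bar 41.8 mm, box 99–100 mm, both centred near (0.583, 0.230). I'm descending.

Call:
{"method": "step_arm", "body": {"rows": [[-0.0017, 0.003, -0.06, 0, 0, 0.005], [-0.0017, 0.003, -0.12, 0, 0, 0.005], [-0.0017, 0.003, -0.18, 0, 0, 0.005], [-0.0017, 0.003, -0.225, 0, 0, 0.005], [-0.0017, 0.003, -0.25, 0, 0, 0.005]]}}

```text
clock: 1.7
tcp_pos: [0.5811, 0.2293, 0.0915]
orientation: [-0.315, -3.121, 0.004]
contact_force: [-0.7, -0.4, -0.1]
grip_width: 0.0601
gripper_force: 0.0
```

Call:
{"method": "step_arm", "body": {"rows": [[0, 0, 0, 0, 0, 0], [0, 0, 0, 0, 0, 0], [0, 0, 0, 0, 0, 0], [0, 0, 0, 0, 0, 0], [0, 0, 0, 0, 0, 0]], "jaw": 1.0, "squeeze": 50}}

```text
clock: 2.12
tcp_pos: [0.5842, 0.2309, 0.0971]
orientation: [0.312, 3.123, 0.002]
contact_force: [-0.3, -0.7, 2.8]
grip_width: 0.0129
gripper_force: 51.0
```

Call:
{"method": "step_arm", "body": {"rows": [[0, 0, 0, 0, 0, 0], [0, 0, 0, 0, 0, 0]]}}

```text
clock: 2.28
tcp_pos: [0.5841, 0.2309, 0.0967]
orientation: [0.311, 3.124, 0.002]
contact_force: [0.8, 0.8, 3.0]
grip_width: 0.0129
gripper_force: 51.0
```

```bash
python3 - <<'E'
from h import *
o=r.get_obs(); print({k:np.round(v,4) for k,v in o.items() if k in("clock","tcp_pos","orientation","contact_force","moment","grip_width","joints")})
P=[]
for n in("scene","side"):
    im=eyes.grab_frame(n)[:,:,::-1]
    P.append(cv2.resize(im[195:295,370:470] if n=="scene" else im[235:335,245:345],None,fx=4,fy=4,interpolation=2))
cv2.imwrite("pics/grip.png",np.hstack(P))
E
```

```text
{'clock': np.float64(2.2833), 'joints': array([-0.2583,  0.5843, -0.2955,  1.7754,  0.2235,  0.8117,  0.7106]), 'tcp_pos': array([0.5841, 0.2309, 0.0967]), 'orientation': array([3.1120e-01, 3.1237e+00, 2.4000e-03]), 'contact_force': array([0.8173, 0.8386, 3.0158]), 'moment': array([ 0.1624, -0.2449, -0.0415]), 'grip_width': np.float64(0.0129)}
```

View pics/grip.png

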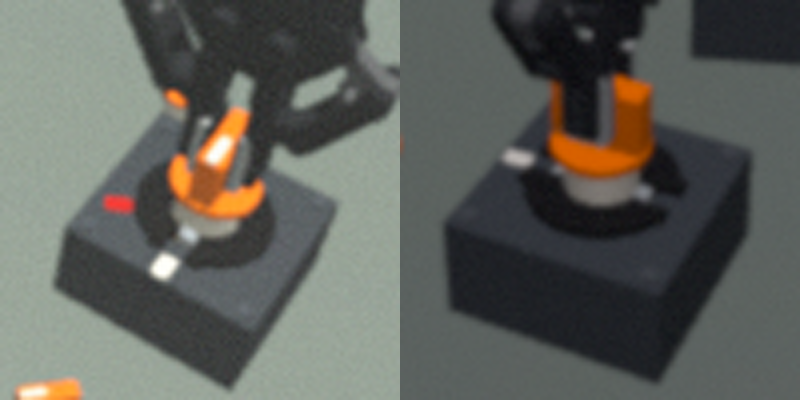

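The pads hold the bar, and the cap still sits at its start height. Now I press.

Call:
{"method": "step_arm", "body": {"rows": [[0, 0, -0.006, 0, 0, 0], [0, 0, -0.012, 0, 0, 0], [0, 0, -0.018, 0, 0, 0], [0, 0, -0.024, 0, 0, 0], [0, 0, -0.024, 0, 0, 0]]}}

```text
clock: 2.8
tcp_pos: [0.5841, 0.2309, 0.0813]
orientation: [0.311, 3.124, 0.002]
contact_force: [1.7, -0.1, 8.5]
grip_width: 0.013
gripper_force: 51.9
```

Call:
{"method": "step_arm", "body": {"rows": [[0, 0, 0, 0, 0, 0], [0, 0, 0, 0, 0, 0], [0, 0, 0, 0, 0, 0]]}}

```text
clock: 3.05
tcp_pos: [0.5842, 0.2309, 0.0817]
orientation: [0.311, 3.124, 0.002]
contact_force: [0.8, 0.6, 8.9]
grip_width: 0.013
gripper_force: 51.9
```

Call:
{"method": "step_arm", "body": {"rows": [[0, 0, 0, 0, 0, -0.0333], [0, 0, 0, 0, 0, -0.0667], [0, 0, 0, 0, 0, -0.1], [0, 0, 0, 0, 0, -0.1333], [0, 0, 0, 0, 0, -0.1667]]}}

```text
clock: 3.47
tcp_pos: [0.5838, 0.2306, 0.0816]
orientation: [1.117, 2.935, 0.002]
contact_force: [-0.2, 0.0, 8.6]
grip_width: 0.0132
gripper_force: 51.9
```

Call:
{"method": "step_arm", "body": {"rows": [[0, 0, 0, 0, 0, -0.0333], [0, 0, 0, 0, 0, -0.0667], [0, 0, 0, 0, 0, -0.1], [0, 0, 0, 0, 0, -0.1333], [0, 0, 0, 0, 0, -0.1667]]}}

```text
clock: 3.88
tcp_pos: [0.5836, 0.2304, 0.0815]
orientation: [1.839, 2.546, 0.001]
contact_force: [-0.6, -0.3, 9.0]
grip_width: 0.0129
gripper_force: 51.9
```

Call:
{"method": "step_arm", "body": {"rows": [[0, 0, 0, 0, 0, 0], [0, 0, 0, 0, 0, 0]]}}

```text
clock: 4.05
tcp_pos: [0.5836, 0.2304, 0.0815]
orientation: [1.833, 2.55, 0.001]
contact_force: [0.2, -0.7, 8.8]
grip_width: 0.0133
gripper_force: 51.9
```

```bash
python3 - <<'E'
from h import *
o=r.get_obs(); print(o["tcp_pos"],o["contact_force"],o["moment"])
M=R.from_rotvec(o["orientation"]).as_matrix(); print("tool y ang",np.degrees(np.arctan2(M[1,1],M[0,1])))
P=[]
for n in("scene","side"):
    im=eyes.grab_frame(n)[:,:,::-1]
    P.append(cv2.resize(im[195:295,370:470] if n=="scene" else im[235:335,245:345],None,fx=4,fy=4,interpolation=2))
cv2.imwrite("pics/turned.png",np.hstack(P))
E
```

```text
[0.58358895 0.23044253 0.08149691] [ 0.23273461 -0.69637196  8.77479269] [-0.13400497  0.02359789 -0.0541368 ]
tool y ang 18.589403383236434
```

View pics/turned.png

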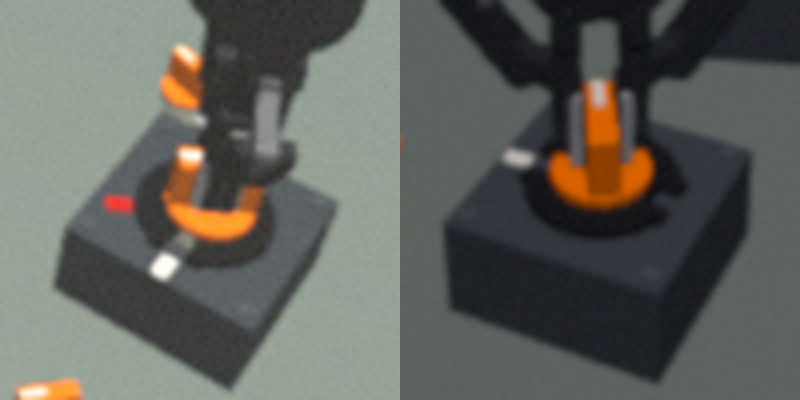

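The cap is pressed and has turned 59°. I'll let it rise gently, then open.

Call:
{"method": "step_arm", "body": {"rows": [[0, 0, -0.0, 0, 0, 0], [0, 0, 0.004, 0, 0, 0], [0, 0, 0.008, 0, 0, 0], [0, 0, 0.012, 0, 0, 0], [0, 0, 0.012, 0, 0, 0]]}}

```text
clock: 4.57
tcp_pos: [0.5836, 0.2304, 0.0887]
orientation: [1.833, 2.551, 0.001]
contact_force: [1.3, 0.6, 6.7]
grip_width: 0.0132
gripper_force: 51.5
```

Call:
{"method": "step_arm", "body": {"rows": [[0, 0, 0, 0, 0, 0], [0, 0, 0, 0, 0, 0], [0, 0, 0, 0, 0, 0], [0, 0, 0, 0, 0, 0], [0, 0, 0, 0, 0, 0]], "jaw": 0.3}}

```text
clock: 4.98
tcp_pos: [0.5827, 0.2302, 0.0876]
orientation: [-1.832, -2.551, 0.002]
contact_force: [-0.7, -0.0, -0.5]
grip_width: 0.0598
gripper_force: 0.0
```

Call:
{"method": "step_arm", "body": {"rows": [[0, 0, 0.02, 0, 0, 0], [0, 0, 0.06, 0, 0, 0], [0, 0, 0.12, 0, 0, 0], [0, 0, 0.18, 0, 0, 0], [0, 0, 0.24, 0, 0, 0]]}}

```text
clock: 5.4
tcp_pos: [0.5828, 0.2302, 0.2344]
orientation: [-1.833, -2.552, 0.0]
contact_force: [1.2, -0.1, -0.3]
grip_width: 0.0599
gripper_force: 0.0
```

Call:
{"method": "step_arm", "body": {"rows": [[0, 0, 0, 0, 0, 0], [0, 0, 0, 0, 0, 0], [0, 0, 0, 0, 0, 0]]}}

```text
clock: 5.65
tcp_pos: [0.5828, 0.2303, 0.2325]
orientation: [1.833, 2.552, 0.0]
contact_force: [0.4, -0.1, -1.3]
grip_width: 0.0597
gripper_force: 0.0
```

```bash
python3 - <<'E'
from h import *
o=r.get_obs(); print(o["clock"],o["tcp_pos"],o["contact_force"])
P=[]
for n in("scene","side","wrist"):
    im=eyes.grab_frame(n)[:,:,::-1]
    w={"scene":im[195:295,370:470],"side":im[235:335,245:345],"wrist":im[110:250,250:390]}[n]
    P.append(cv2.resize(w,(266,266),interpolation=2))
cv2.imwrite("pics/done.png",np.hstack(P))
E
```

```text
5.65 [0.58280493 0.23028186 0.23249222] [ 0.35219102 -0.14088647 -1.32494225]
```

View pics/done.png

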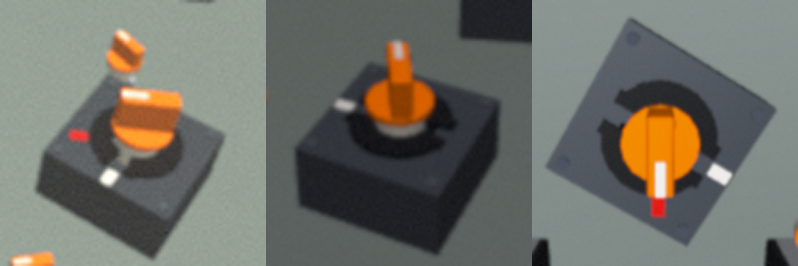

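The wrist crop shows the pointer at (660,180), directly in line with the red mark at (657,208). The cap has risen and the gripper is clear of it.

```bash
python3 -c "
from bench import r
print(r.hand_in())"
```

```text
the job is handed in; nothing more can be done
None
```

The orange cap is pressed, turned clockwise about 59° to its red mark, risen into its notch and released; the arm never touched the blue and green caps, and the job was handed in at about 6 s on the robot clock.

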